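# Press the axle cap onto the hose roller

## Robot

A 6-joint arm with a two-finger parallel gripper is mounted at the origin on the work surface. World frame = base frame: x ahead of the robot, y to its left, z up, the work surface at z = 0. Lengths are in mm, angles in rad, forces in N, time in s.
With the tool pointing down it reaches from about 350 to 775 mm from the base axis. Payload 7.3 kg.
Tool frame: the origin (TCP) lies between the finger pads; the fingertips stand bot.tip_extent ahead of it and the grasp point (between the pads) lies 6 mm ahead of it (bot.tip_extent is the distance from the TCP to the fingertips, in mm); x points along the fingers, y is the direction in which the jaws open and shut, and the axes are right-handed (so a half turn about x gives the same grasp; the last joint's range is limited). The gripper opens to 92 mm and grips with 3 to 60 N. Pads are 19 mm wide; open, the fingers measure 130 mm over their backs; the gripper's body (75 mm by 190 mm) begins 47 mm behind the grasp point.
Start: joints at [1.049, 0.342, 1.524, -0, 1.275, -0.146], TCP at [192.67, 488.386, 251.741] pointing down, gripper open.
Joint ranges: [-2.53, 2.53], [-0.77, 2.02], [0.04, 2.7], [-1, 4.14], [0.28, 2.66], [-3.11, 3.11]. Speed limits (rad/s): [2.57, 2.57, 3.14, 3.14, 3.14, 3.14].

## Interface

Orientations are given as [roll, pitch, yaw] about the fixed x, y, z axes, in that order (R = Rz(yaw) Ry(pitch) Rx(roll)).
In Python, from plant import bot, capture, workorder gives the robot as it stands. The module is installed in compiled form; this text tells all that it offers.
- The arm moves only by the shell command python3 -m crank 'ROWS'. ROWS is JSON, a list of rows, each an object with "linear": the shift along the tool's x, y, z in cm, a list of three; "delta_rot": the turn, a rotation vector about the tool's x, y, z in degrees, a list of three; "fingers": the opening, from 0 (shut) to 1 (fully open). In form: [{"linear": [x, y, z], "delta_rot": [wx, wy, wz], "fingers": fingers}, ...]. A call has exactly 5 rows; each row shifts and turns the commanded pose from where the row before left it, along the tool's axes as they then stand; what a row does not reach is not made up. A row lasts 1/10 s, in which the tool goes at most 50 mm and 8.59 degrees, less where a joint would pass 70% of its speed; a pose out of reach is approached as far as the arm can. A call with a gripper value outside its range is refused whole. The fingers move at their own pace and stop on an object; the grip force is fixed at half the most. Time passes only in rows, so rows that do not move let the fingers close, or fill a call up. It gives the time, the measured TCP pose, the force and the opening at its end, in the units of the state.
- bot.get_obs(): the state, without advancing time (a new reading comes with each control period).
- capture(name): name is "scene" or "top"; returns a dict with "image" (384x512x3 uint8, blue, green, red), "mtx" (3x3 intrinsics, pixels), "pose" (4x4, takes a point from camera to world coordinates). Camera axes: x right, y down, z forward; pixel columns grow to the right and rows downward; lengths in mm; the calibration is good to about 2 mm. A picture is of the moment at which its call begins. There is no depth.
- workorder.close_job(): hands the job in, once; it reports no verdict.
The state is a dict: "time": time; "joint_positions": joint angles; "dq": joint speeds; "tau": joint torques, N m; "tool_pos": TCP position; "tcp_rot": TCP orientation; "contact_force": force on the tool from outside, world axes, zero at the start; "moment": the same for the moment, N m; "grip_width": finger opening in mm.
Only numpy, scipy, OpenCV 4.12 (cv2) and the standard library are available. Lean on these libraries where they do the work, as an engineer would, in place of code of your own. Each camera call takes 0.05 s, during which the arm holds its last target. There are 200 camera calls.

## Task

Take the smaller of the two metal axle caps from the parts tray, set it mouth-down over the bare axle of the hose roller that has no cap yet, and press it straight down the axle until its flange is fully home, tight against the roller, then let go. Push slowly and stop once it comes up firm against the roller: properly tight, but without ramming the roller, and leave everything else where it is.

Things in the scene. Friction and masses are not known exactly. Their poses are not given: they have to be found in the camera images.
- cap_mid (a point): The push-on axle cap (toothed push nut), bare metal, 30 to 60 g, standing mouth-down in the tray: a hat 40 mm tall, crown a straight knurled cylinder 24 mm wide with a closed flat top, round flange 34 mm in diameter in its lowest 4 mm. This point: on its axis, half-way up (20 mm above the mouth); z from the mouth to the closed top. Grip it firmly by the crown, above the flange.
- cap_mouth (a point): Centre of the cap's open mouth, level with the underside of its flange; z towards the closed top. Inside, 2 to 7 mm above the mouth, a ring of steel teeth leaves a hole about 11 mm wide; above it the hollow is 19 mm wide and reaches 36 mm above the mouth, deeper than the axle can come when the cap is home.
- bracket: Fixed steel bracket with the bare axle: base plate 120 (x) x 90 (y) x 12 mm on the bench, origin at the centre of its underside, z up along the axle. A rubber-tyred roller, 68 mm in diameter, 45 mm tall, sits on the axle; the cap must end tight against its flat steel hub face on top (38 mm wide). Spacers differ: the hub face lies 60 to 74 mm above the bench, not measured; feel for it.
- axle_tip (a point): Top centre of the bare steel axle, 92 mm above the bench; z up. Axle about 11.5 mm thick, last 8 mm tapered. Sliding the cap down takes 5 to 11 N (teeth). At the hub the push climbs about 12 N per mm (stiff spring washer under the roller, 6 mm travel): stop at 18 to 22 N of push in all. Under 6 N on the hub itself does not set the teeth; over 22 N on it harms the bearing.
- bracket_done: A second, identical fixed bracket whose roller already has its cap on (cap top 107 mm above the bench); leave it alone. The two brackets may be in either place. Origin at the centre of its base's underside.
- tray: Fixed shallow steel parts tray, 260 (x) x 170 (y) mm, walls 12 mm high and 3 mm thick, floor 3 mm thick; origin at the centre of its underside. The cap, the larger cap and the brass ring stand in it in a row along the tray's x, in any order, at least 58 mm between centres: put the fingers on the cap along the tray's y.
- big_cap: A larger cap of the same kind, for another axle: 46 mm tall, crown 36 mm and flange 48 mm in diameter. Origin at its mouth. Leave it in the tray.
- coupling: Brass hose-coupling ring, 44 mm outside, 30 mm inside, 22 mm tall; origin at the centre of its underside. Leave it.
- wrench: Steel wrench lying behind the brackets; leave it.
- beaker: Clear beaker, 70 mm in diameter, 100 mm tall; leave it.
- spray_can: Black can, 60 mm in diameter, 120 mm tall; leave it.
- gas_can: Blue squat can with a brass cap, 90 mm in diameter, 100 mm tall; leave it.
- driver: Screwdriver lying at the side of the tray; leave it.
Things that resemble listed ones, but are neither listed nor needed, are in the scene too. Leave any pink or turquoise look-alike of the part that bears cap_mid alone.

How it is judged (in metres and radians):
On the way, in this order (a step that is already met when the one before it is completed fails the run):
1. the cap is lifted out of the tray (height (world z) of cap_mouth above 0.04 m), for 0.1 s.
2. the cap, upright on the axle, is pressed with at least 6 N on the roller's hub (contact force between cap and roller above 6 N and horizontal distance between cap_mouth and axle_tip below 0.002 m and angle between cap_mouth's own z axis and vertical below 0.08 rad), for 0.1 s.
At the end, for the whole second after the job is handed in: The cap sits upright (within 0.06 rad) and central (within 2 mm) on the bare axle with its flange within 1.2 mm of the roller's hub face and still bearing on it with over 1 N (the teeth hold), at rest and let go (z of cap_mouth in the frame of roller below 0.0012 m and horizontal distance between cap_mouth and axle_tip below 0.002 m and angle between cap_mouth's own z axis and vertical below 0.06 rad and linear speed of cap below 0.01 m/s and contact force between cap and roller above 1 N); the robot touches nothing.
It fails at once if the cap is pressed or rammed onto the roller's hub with more than 22 N (contact force between cap and roller above 22 N).
It fails at once if a bystander is moved by more than 20 mm (distance of any of big_cap, coupling, wrench, beaker, spray_can, gas_can, driver from where it was at the start of the episode above 0.02 m).
It also fails if it takes over 48 s, if anything falls off the work surface, if the arm or the gripper's body presses on something with over 40 N, if the wrist force passes 120 N, or if a joint passes its speed limit or range.

## Working session

There is one attempt and no reset: what is moved stays moved. The work goes in short steps, Python scripts to look and compute and a shell command to move; the robot and the scene stay as the last step left them, time stands still between calls to the robot, and variables do not carry over. Pictures are saved under pics/ and viewed, on a budget of 10 in all, crops included, one or two more only if the job needs it, and the job is handed in when it is done.

```bash
mkdir -p pics; python3 - <<'E'
from plant import bot,capture
import cv2,numpy as np
print(bot.get_obs(),bot.tip_extent)
for n in("scene","top"):
    c=capture(n);cv2.imwrite(f"pics/{n}0.png",c["image"]);np.savez(f"{n}0.npz",**c);print(n,c["mtx"].tolist(),c["pose"].round(3).tolist())
E
```

```text
{'time': 0.0, 'joint_positions': array([ 1.04901404e+00,  3.42686962e-01,  1.52503542e+00,  4.11431563e-07,
        1.27537907e+00, -1.46027594e-01]), 'dq': array([ 0.00045999, -0.00114861,  0.00024447, -0.00088408,  0.00214844,
       -0.00135055]), 'tau': array([-1.78121936e-03, -4.31237698e+01, -2.44224626e+01,  7.15595065e-02,
        5.59166784e-02, -1.71222337e-04]), 'tool_pos': array([192.46655281, 488.04746565, 251.05706839]), 'tcp_rot': array([-1.71708468,  1.56928753, -2.09283949]), 'contact_force': array([-0.00705271, -0.2048976 , -0.0212061 ]), 'moment': array([-0.013387  ,  0.01881092,  0.02640419]), 'grip_width': 92.00924689215597} 25.0
scene [[358.9033041781227, 0.0, 256.4708228945037], [0.0, 358.9033041781227, 187.9218562748088], [0.0, 0.0, 1.0]] [[0.86, 0.273, -0.432, 1091.977], [0.511, -0.484, 0.711, -852.755], [-0.015, -0.831, -0.555, 769.889], [0.0, 0.0, 0.0, 1.0]]
top [[347.1580382700244, 0.0, 256.8050126093625], [0.0, 347.1580382700244, 188.3611437293701], [0.0, 0.0, 1.0]] [[0.015, -0.992, 0.122, 413.292], [-1.0, -0.017, -0.01, 27.471], [0.012, -0.122, -0.992, 1282.348], [0.0, 0.0, 0.0, 1.0]]
```

View pics/scene0.png

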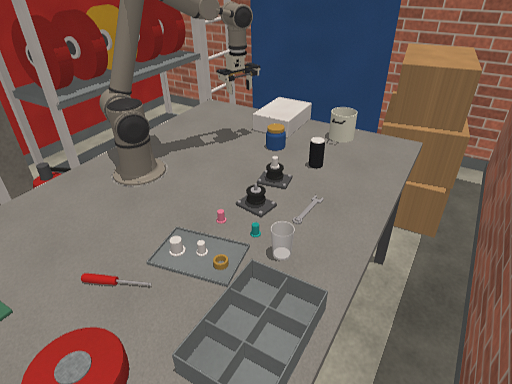

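View pics/top0.png

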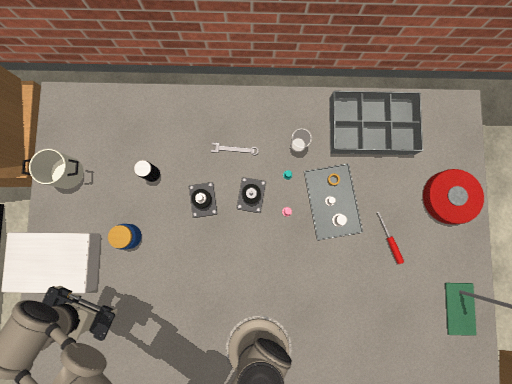

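Small cap candidates: bare cap at scene (201,247) / top (330,201). Others it could be taken for: big cap (176,245)/(340,220), pink (221,215)/(287,211), turquoise (255,229)/(288,174), and the fitted cap at (275,162)/(203,197). By the description it is the smaller bare metal one in the tray. I'll check this in one close crop.

```bash
python3 - <<'E'
import cv2,numpy as np
s=cv2.imread("pics/scene0.png");t=cv2.imread("pics/top0.png")
def cr(i,x,y,w=64,h=48):return cv2.resize(i[y:y+h,x:x+w],(w*6,h*6),interpolation=cv2.INTER_CUBIC)
a=np.hstack([cr(s,165,225),cr(s,235,148,64,48)]);s2=cr(s,230,172);b=np.hstack([cr(t,305,185),cr(t,205,170)])
b[:, :]=b
cv2.imwrite("pics/crop1.png",np.vstack([a,b]))
E
```

```text
(no output)
```

View pics/crop1.png

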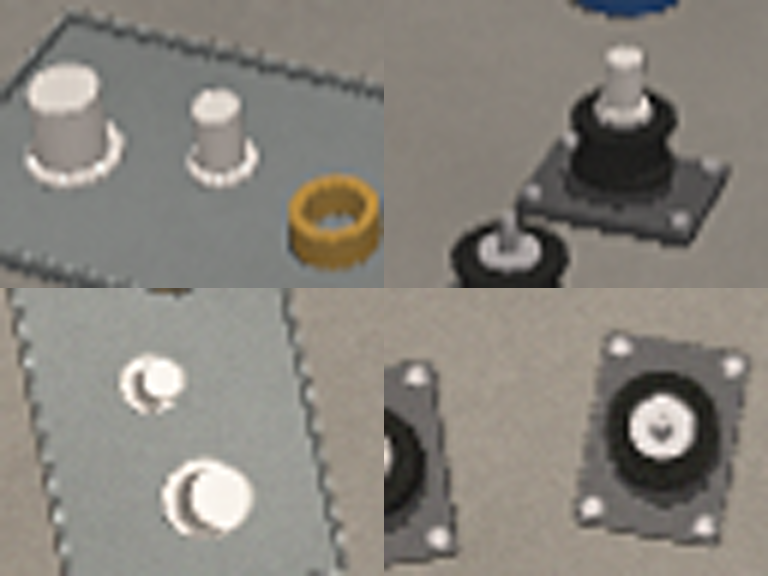

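Confirmed: crop 1 shows the small bare cap in the middle of the tray (scene about (201,242), top about (332,200)) with ring and big cap either side. The bare axle is on the bracket nearer the tray (top (251,193)); the far one has its cap.

```bash
cat > h.py <<'E'
import cv2,numpy as np
def load(n): return dict(np.load(n+".npz"))
def ray(c,p):
    d=c["pose"][:3,:3]@np.linalg.solve(c["mtx"],[p[0],p[1],1]); return c["pose"][:3,3],d/np.linalg.norm(d)
def tri(c1,p1,c2,p2):
    o1,a=ray(c1,p1);o2,b=ray(c2,p2)
    t=np.linalg.lstsq(np.c_[a,-b],o2-o1,rcond=None)[0]
    x,y=o1+t[0]*a,o2+t[1]*b
    return (x+y)/2,np.linalg.norm(x-y)
def plane(c,p,z):
    o,d=ray(c,p);return o+d*(z-o[2])/d[2]
def proj(c,X):
    q=c["mtx"]@(c["pose"][:3,:3].T@(np.asarray(X)-c["pose"][:3,3]));return q[:2]/q[2]
def blobs(c,x,y,w,h,lo,hi=256,k=8,amin=3):
    g=cv2.cvtColor(c["image"],cv2.COLOR_BGR2GRAY)[y:y+h,x:x+w]
    g=cv2.resize(g,None,fx=k,fy=k,interpolation=cv2.INTER_CUBIC)
    m=((g>=lo)&(g<hi)).astype(np.uint8)
    n,l,s,ce=cv2.connectedComponentsWithStats(m)
    return [((ce[i]+.5)/k-.5+[x,y]).round(2).tolist()+[round(s[i,4]/k/k,1)]+(s[i,2:4]/k).round(1).tolist() for i in range(1,n) if s[i,4]/k/k>amin]
E
python3 - <<'E'
from h import *
s,t=load("scene0"),load("top0")
for th in(200,225,240):
    print(th,"cap s",blobs(s,190,234,25,25,th),"\n t",blobs(t,320,192,20,16,th))
for th in(140,170,200):
    print(th,"brk s",blobs(s,232,178,48,40,th),"\n t",blobs(t,234,174,34,42,th))
print(s["image"][178:202:1,250:264].mean(2).astype(int))
print(t["image"][187:201,244:259].mean(2).astype(int))
print(t["image"][192:210,322:340].mean(2).astype(int))
E
```

```text
200 cap s [[200.4, 242.27, np.float64(25.8), 7.2, 4.8], [205.31, 251.96, np.float64(9.5), 5.0, 6.4], [199.19, 253.88, np.float64(6.3), 5.5, 3.2]] 
 t [[330.06, 199.85, np.float64(57.4), 10.6, 9.5]]
225 cap s [[206.02, 251.33, np.float64(3.6), 2.2, 4.2]] 
 t [[330.18, 199.58, np.float64(41.8), 10.0, 8.1]]
240 cap s [] 
 t [[326.39, 199.33, np.float64(6.3), 3.5, 6.5], [331.62, 199.6, np.float64(25.1), 5.6, 5.5]]
140 brk s [[255.27, 183.6, np.float64(3.2), 1.8, 2.9], [255.53, 189.67, np.float64(32.2), 9.9, 5.1], [265.92, 192.01, np.float64(6.4), 2.2, 7.8], [238.5, 200.64, np.float64(5.2), 3.4, 2.6], [273.03, 201.9, np.float64(5.2), 2.8, 2.9], [272.56, 209.74, np.float64(3.1), 3.0, 3.0], [260.12, 211.58, np.float64(4.3), 2.8, 2.0]] 
 t [[249.87, 194.08, np.float64(561.0), 34.0, 42.0], [243.92, 179.27, np.float64(9.7), 3.9, 3.4], [262.73, 182.55, np.float64(10.2), 3.8, 3.6], [250.87, 192.6, np.float64(81.4), 10.5, 10.6], [239.19, 206.02, np.float64(11.0), 3.9, 3.8], [257.89, 209.16, np.float64(10.1), 3.8, 3.6]]
170 brk s [[251.94, 188.69, np.float64(4.4), 2.2, 3.5], [257.41, 189.72, np.fl
[... 3449 characters left out ...]
249 200 155 156 156 151]
 [148 149 141 238 245 166 106 242 253 247 246 247 251 198 149 152 153 150]
 [153 152 150 181 246 181 108 151 242 250 246 247 202 156 150 155 151 150]
 [147 153 146 168 241 200 136 116 119 167 206 180 153 147 149 157 155 151]
 [148 150 150 145 167 243 213 157 145 164 239 213 159 145 147 154 156 153]
 [151 148 154 151 147 136 206 182 142 196 169 148 152 152 151 150 148 150]
 [150 149 149 151 151 150 150 153 151 147 152 153 153 154 149 153 154 154]
 [147 150 151 152 147 151 150 152 151 150 153 154 154 150 156 153 154 154]
 [150 148 149 148 151 152 152 149 151 152 149 151 153 151 152 154 154 150]
 [151 150 151 148 153 147 150 149 150 149 151 154 155 153 158 154 154 153]]
```

```bash
python3 - <<'E'
from h import *
s,t=load("scene0"),load("top0")
for n,a,b in(("captop",(200.4,242.27),(331.65,199.6)),("hub",(255.5,189.3),(250.8,192.6)),("bolt?",(273.03,201.9),(262.76,182.55)),("bolt",(238.5,200.64),(239.17,206.03)),("bolt",(260.12,211.58),(257.87,209.2)),("tip",(255.3,183.2),(250.3,193.2))):
    X,e=tri(s,a,t,b);print(n,X.round(1),round(e,1))
print("cap top@43",plane(t,(331.65,199.6),43),plane(s,(200.4,242.27),43))
print("hub@67",plane(t,(250.8,192.6),67),plane(s,(255.5,189.3),67))
print("bolts mean@15",plane(t,np.mean([[243.9,179.3],[262.75,182.55],[239.17,206.03],[257.87,209.2]],0),15))
for p in((305,171),(350,164),(361,234),(317,240)):print(plane(t,p,12).round(0))
for p in((334,180),(340,220)):print(plane(t,p,30).round(0))
E
```

```text
captop [ 529.5 -254.5   41.6] 0.1
hub [547.5  36.6  67.5] 0.8
bolt? [606.7   7.1  49.6] 48.3
bolt [485.   63.9 -15.9] 50.9
bolt [527.   29.2 -36.6] 74.3
tip [544.   38.9  90.4] 3.6
cap top@43 [ 529.37575578 -254.19818786   43.        ] [ 530.55041759 -255.71709142   43.        ]
hub@67 [547.23008962  36.38945262  67.        ] [547.35263613  37.55174472  67.        ]
bolts mean@15 [546.80371466  36.21488279  15.        ]
[ 637. -163.   12.]
[ 667. -331.   12.]
[ 408. -367.   12.]
[ 384. -206.   12.]
[ 603. -267.   30.]
[ 457. -287.   30.]
```

```bash
cat >> h.py <<'E'
from scipy.spatial.transform import Rotation as Ro
def go(target,heading=None,quiet=False):
    """print shift (cm) in tool axes from measured pose to target TCP (mm), and jaw heading"""
    from plant import bot
    o=bot.get_obs();R=Ro.from_euler("xyz",o["tcp_rot"]).as_matrix()
    print("t",o["time"],"tcp",o["tool_pos"].round(2),"F",o["contact_force"].round(2),"w",round(o["grip_width"],2),"x-axis",R[:,0].round(4),"jaw deg",np.degrees(np.arctan2(R[1,1],R[0,1])).round(2),"j6",o["joint_positions"][5].round(2))
    print("linear cm",(R.T@(np.array(target)-o["tool_pos"])/10).round(3))
    if heading is not None:
        best=[]
        for h in(heading,heading+180):
            c=np.radians(h);y=np.array([np.cos(c),np.sin(c),0]);x=np.array([0,0,-1.]);T=np.c_[x,y,np.cross(x,y)]
            print("rotvec deg",h,np.degrees(Ro.from_matrix(R.T@T).as_rotvec()).round(2))
E
python3 -c "
from h import *
go((450,180,250),99)"
```

```text
t 0.1 tcp [192.5  488.08 251.13] F [-0.44 -0.22  0.62] w 91.88 x-axis [-6.0e-04 -1.2e-03 -1.0e+00] jaw deg 68.47 j6 -0.15
linear cm [  0.134 -19.207  35.26 ]
rotvec deg 99 [-3.053e+01 -3.000e-02  7.000e-02]
rotvec deg 279 [1.4947e+02 1.0000e-01 4.0000e-02]
```

```bash
python3 -m crank '[{"linear":[0,-1.92,3.53],"delta_rot":[0,0,0],"fingers":1},{"linear":[0,-1.92,3.53],"delta_rot":[0,0,0],"fingers":1},{"linear":[0,-1.92,3.53],"delta_rot":[0,0,0],"fingers":1},{"linear":[0,-1.92,3.53],"delta_rot":[0,0,0],"fingers":1},{"linear":[0,-1.92,3.53],"delta_rot":[0,0,0],"fingers":1}]'
python3 -m crank '[{"linear":[0,-1.92,3.53],"delta_rot":[0,0,0],"fingers":0.55},{"linear":[0,-1.92,3.53],"delta_rot":[0,0,0],"fingers":0.55},{"linear":[0,-1.92,3.53],"delta_rot":[0,0,0],"fingers":0.55},{"linear":[0,-1.92,3.53],"delta_rot":[0,0,0],"fingers":0.55},{"linear":[0,-1.92,3.53],"delta_rot":[0,0,0],"fingers":0.55}]'
python3 -m crank '[{"linear":[0,0,0],"delta_rot":[-7.6,0,0],"fingers":0.55},{"linear":[0,0,0],"delta_rot":[-7.6,0,0],"fingers":0.55},{"linear":[0,0,0],"delta_rot":[-7.6,0,0],"fingers":0.55},{"linear":[0,0,0],"delta_rot":[-7.7,0,0],"fingers":0.55},{"linear":[0,0,0],"delta_rot":[0,0,0],"fingers":0.55}]'
python3 -c "
from h import *
go((529.6,-254.6,110),99)"
```

```text
time: 0.6
tool_pos: [322.2, 332.9, 251.5]
tcp_rot: [-2.203, 1.57, -2.578]
contact_force: [0.1, -0.2, 0.2]
grip_width: 91.5
time: 1.1
tool_pos: [451.2, 178.7, 251.5]
tcp_rot: [-2.895, 1.57, 3.012]
contact_force: [0.3, 0.4, -0.9]
grip_width: 56.5
time: 1.6
tool_pos: [450.4, 180.1, 251.4]
tcp_rot: [3.137, 1.57, -2.988]
contact_force: [-0.9, -1.0, 0.7]
grip_width: 50.3
t 1.6 tcp [450.39 180.11 251.38] F [-0.88 -1.    0.67] w 50.32 x-axis [-8.e-04 -1.e-04 -1.e+00] jaw deg 99.03 j6 -1.51
linear cm [ 14.137 -44.176   1.014]
rotvec deg 99 [ 0.03 -0.05 -0.  ]
rotvec deg 279 [-1.7997e+02  0.0000e+00 -7.0000e-02]
```

```bash
python3 -m crank '[{"linear":[0,-4.42,0.1],"delta_rot":[0,0,0],"fingers":0.55},{"linear":[0,-4.42,0.1],"delta_rot":[0,0,0],"fingers":0.55},{"linear":[0,-4.42,0.1],"delta_rot":[0,0,0],"fingers":0.55},{"linear":[0,-4.42,0.1],"delta_rot":[0,0,0],"fingers":0.55},{"linear":[0,-4.42,0.1],"delta_rot":[0,0,0],"fingers":0.55}]'
python3 -m crank '[{"linear":[0,-4.42,0.1],"delta_rot":[0,0,0],"fingers":0.55},{"linear":[0,-4.42,0.1],"delta_rot":[0,0,0],"fingers":0.55},{"linear":[0,-4.42,0.1],"delta_rot":[0,0,0],"fingers":0.55},{"linear":[0,-4.42,0.1],"delta_rot":[0,0,0],"fingers":0.55},{"linear":[0,-4.42,0.1],"delta_rot":[0,0,0],"fingers":0.55}]'
python3 -m crank '[{"linear":[3,0,0],"delta_rot":[0,0,0],"fingers":0.55},{"linear":[3,0,0],"delta_rot":[0,0,0],"fingers":0.55},{"linear":[3,0,0],"delta_rot":[0,0,0],"fingers":0.55},{"linear":[3,0,0],"delta_rot":[0,0,0],"fingers":0.55},{"linear":[2,0,0],"delta_rot":[0,0,0],"fingers":0.55}]'
python3 - <<'E'
from h import *
from plant import capture
go((529.6,-254.6,36),99)
s=capture("scene");t=capture("top")
cr=lambda i,x,y:cv2.resize(i[y:y+60,x:x+64],(384,360),interpolation=cv2.INTER_CUBIC)
cv2.imwrite("pics/pre.png",np.hstack([cr(s["image"],165,205),cr(t["image"],300,170)]))
E
```

```text
time: 2.1
tool_pos: [489.9, -38.9, 251.7]
tcp_rot: [1.48, 1.571, 1.632]
contact_force: [0.0, 0.1, -0.5]
grip_width: 50.6
time: 2.6
tool_pos: [529.3, -256.6, 251.4]
tcp_rot: [2.029, 1.57, 2.182]
contact_force: [0.7, 1.4, 0.2]
grip_width: 50.2
time: 3.1
tool_pos: [528.4, -254.2, 109.2]
tcp_rot: [2.37, 1.567, 2.522]
contact_force: [-0.2, 0.3, 0.5]
grip_width: 50.4
t 3.1 tcp [ 528.39 -254.18  109.16] F [-0.16  0.28  0.49] w 50.35 x-axis [-0.0027  0.0019 -1.    ] jaw deg 98.73 j6 -2.3
linear cm [ 7.316 -0.076  0.13 ]
rotvec deg 99 [-0.27 -0.14 -0.13]
rotvec deg 279 [179.73  -0.21   0.21]
```

View pics/pre.png

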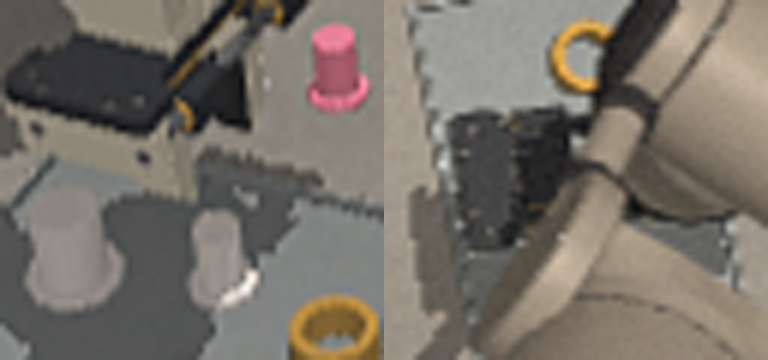

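The picture shows the gripper above the small cap (scene (201,247)), with pink look-alike, ring and big cap clear of it. Descending.

```bash
python3 -m crank '[{"linear":[1,-0.07,0.13],"delta_rot":[-0.3,-0.14,-0.13],"fingers":0.55},{"linear":[1.5,0,0],"delta_rot":[0,0,0],"fingers":0.55},{"linear":[1.5,0,0],"delta_rot":[0,0,0],"fingers":0.55},{"linear":[1,0,0],"delta_rot":[0,0,0],"fingers":0.55},{"linear":[0,0,0],"delta_rot":[0,0,0],"fingers":0.55}]'
python3 -m crank '[{"linear":[0.7,0,0],"delta_rot":[0,0,0],"fingers":0.55},{"linear":[0.7,0,0],"delta_rot":[0,0,0],"fingers":0.55},{"linear":[0.5,0,0],"delta_rot":[0,0,0],"fingers":0.55},{"linear":[0.4,0,0],"delta_rot":[0,0,0],"fingers":0.55},{"linear":[0,0,0],"delta_rot":[0,0,0],"fingers":0.55}]'
python3 -c "
from h import *
go((529.6,-254.6,36),99)"
```

```text
time: 3.7
tool_pos: [530.6, -255.2, 61.1]
tcp_rot: [-0.705, 1.569, -0.544]
contact_force: [0.6, 0.2, -0.6]
grip_width: 50.1
time: 4.2
tool_pos: [530.7, -255.2, 38.1]
tcp_rot: [-0.713, 1.569, -0.551]
contact_force: [0.0, 0.4, 0.5]
grip_width: 50.3
t 4.2 tcp [ 530.65 -255.23   38.09] F [0.05 0.44 0.46] w 50.27 x-axis [ 0.002  -0.0012 -1.    ] jaw deg 99.26 j6 -2.31
linear cm [ 0.208  0.079 -0.094]
rotvec deg 99 [0.26 0.1  0.09]
rotvec deg 279 [-1.7974e+02 -1.3000e-01  1.6000e-01]
```

```bash
python3 -m crank '[{"linear":[0.2,0.05,-0.1],"delta_rot":[0.2,0.1,0.09],"fingers":0.55},{"linear":[0,0,0],"delta_rot":[0,0,0],"fingers":0},{"linear":[0,0,0],"delta_rot":[0,0,0],"fingers":0},{"linear":[0,0,0],"delta_rot":[0,0,0],"fingers":0},{"linear":[0,0,0],"delta_rot":[0,0,0],"fingers":0}]'
python3 -m crank '[{"linear":[0,0,0],"delta_rot":[0,0,0],"fingers":0},{"linear":[0,0,0],"delta_rot":[0,0,0],"fingers":0},{"linear":[0,0,0],"delta_rot":[0,0,0],"fingers":0},{"linear":[0,0,0],"delta_rot":[0,0,0],"fingers":0},{"linear":[0,0,0],"delta_rot":[0,0,0],"fingers":0}]'
python3 -c "
from h import *
go((529.6,-254.6,136),99)"
```

```text
time: 4.7
tool_pos: [530.0, -255.1, 36.9]
tcp_rot: [-0.719, 1.569, -0.561]
contact_force: [-1.0, -0.3, 0.6]
grip_width: 23.4
time: 5.2
tool_pos: [530.0, -255.1, 36.8]
tcp_rot: [-0.691, 1.57, -0.533]
contact_force: [-0.3, -0.2, 1.5]
grip_width: 23.3
t 5.2 tcp [ 529.95 -255.11   36.83] F [-0.26 -0.16  1.47] w 23.28 x-axis [ 1.1e-03 -6.0e-04 -1.0e+00] jaw deg 99.07 j6 -2.31
linear cm [-9.917  0.048 -0.017]
rotvec deg 99 [0.07 0.05 0.05]
rotvec deg 279 [-1.7993e+02 -7.0000e-02  9.0000e-02]
```

```bash
python3 -m crank '[{"linear":[-1,0,0],"delta_rot":[0,0,0],"fingers":0},{"linear":[-3,0,0],"delta_rot":[0,0,0],"fingers":0},{"linear":[-4,0,0],"delta_rot":[0,0,0],"fingers":0},{"linear":[-4,0,0],"delta_rot":[0,0,0],"fingers":0},{"linear":[-1,0,0],"delta_rot":[0,0,0],"fingers":0}]'
python3 -c "
from h import *
go((547,36.7,150),99)"
```

```text
time: 5.7
tool_pos: [531.5, -256.1, 172.1]
tcp_rot: [-0.733, 1.561, -0.574]
contact_force: [0.1, -0.2, 0.2]
grip_width: 23.2
t 5.7 tcp [ 531.53 -256.08  172.1 ] F [ 0.15 -0.2   0.2 ] w 23.22 x-axis [ 0.0079 -0.0051 -1.    ] jaw deg 99.08 j6 -2.31
linear cm [ 2.073 28.68   6.131]
rotvec deg 99 [0.08 0.4  0.36]
rotvec deg 279 [-179.92   -0.57    0.63]
```

```bash
python3 -m crank '[{"linear":[0,2,0.4],"delta_rot":[0,0,0],"fingers":0},{"linear":[0,4,0.85],"delta_rot":[0,0,0],"fingers":0},{"linear":[0,4,0.85],"delta_rot":[0,0,0],"fingers":0},{"linear":[0,4,0.85],"delta_rot":[0,0,0],"fingers":0},{"linear":[0,4,0.85],"delta_rot":[0,0,0],"fingers":0}]'
python3 -m crank '[{"linear":[0,4,0.85],"delta_rot":[0,0,0],"fingers":0},{"linear":[0,3,0.7],"delta_rot":[0,0,0],"fingers":0},{"linear":[0,2.5,0.5],"delta_rot":[0,0,0],"fingers":0},{"linear":[0,1.2,0.3],"delta_rot":[0,0,0],"fingers":0},{"linear":[0,0,0],"delta_rot":[0,0,0],"fingers":0}]'
python3 -m crank '[{"linear":[0,0,0],"delta_rot":[0,0,0],"fingers":0},{"linear":[1,0,0],"delta_rot":[0,0,0],"fingers":0},{"linear":[1,0,0],"delta_rot":[0,0,0],"fingers":0},{"linear":[0,0,0],"delta_rot":[0,0,0],"fingers":0},{"linear":[0,0,0],"delta_rot":[0,0,0],"fingers":0}]'
python3 -c "
from h import *
go((547,36.7,140),99)"
```

```text
time: 6.2
tool_pos: [538.4, -69.7, 166.4]
tcp_rot: [-1.336, 1.571, -1.178]
contact_force: [-0.0, 0.1, -0.7]
grip_width: 23.0
time: 6.7
tool_pos: [545.1, 39.2, 166.4]
tcp_rot: [-1.042, 1.57, -0.881]
contact_force: [-0.4, -0.8, -0.9]
grip_width: 22.9
time: 7.2
tool_pos: [545.0, 37.6, 145.9]
tcp_rot: [-2.552, 1.57, -2.394]
contact_force: [-0.2, -0.1, -0.7]
grip_width: 23.2
t 7.2 tcp [545.01  37.57 145.92] F [-0.19 -0.08 -0.66] w 23.21 x-axis [-5.e-04 -4.e-04 -1.e+00] jaw deg 99.02 j6 -1.8
linear cm [ 0.592 -0.117  0.184]
rotvec deg 99 [ 0.02 -0.03  0.02]
rotvec deg 279 [-1.7998e+02 -3.0000e-02 -5.0000e-02]
```

```bash
python3 -m crank '[{"linear":[0,-0.12,0.18],"delta_rot":[0,0,0],"fingers":0},{"linear":[0.5,0,0],"delta_rot":[0,0,0],"fingers":0},{"linear":[0.3,0,0],"delta_rot":[0,0,0],"fingers":0},{"linear":[0,0,0],"delta_rot":[0,0,0],"fingers":0},{"linear":[0,0,0],"delta_rot":[0,0,0],"fingers":0}]'
python3 - <<'E'
from h import *
from plant import capture
go((547,36.7,125.8),99)
s=capture("scene");np.savez("scene1.npz",**s);t=capture("top")
cr=lambda i,x,y:cv2.resize(i[y:y+48,x:x+48],(400,400),interpolation=cv2.INTER_CUBIC)
cv2.imwrite("pics/over.png",np.hstack([cr(s["image"],232,155),cr(t["image"],226,168)]))
g=s["image"].mean(2).astype(int);print(g[170:195,246:268])
for X in((547,36.7,92),(547,36.7,103.5)):print(proj(s,X))
E
```

```text
time: 7.7
tool_pos: [547.2, 37.2, 138.4]
tcp_rot: [-0.868, 1.57, -0.71]
contact_force: [-0.7, -0.4, -0.3]
grip_width: 23.3
t 7.7 tcp [547.17  37.24 138.45] F [-0.74 -0.42 -0.34] w 23.33 x-axis [ 6.e-04 -5.e-04 -1.e+00] jaw deg 99.08 j6 -1.8
linear cm [ 1.265 -0.05  -0.026]
rotvec deg 99 [0.08 0.03 0.03]
rotvec deg 279 [-1.7992e+02 -5.0000e-02  4.0000e-02]
[[131 130 131 132 132 133 136 137 135 132 131 134 127  30 137 116 136 137
  130 161 147  56]
 [130 131 131 131 132 134 100  97 123 133 130 127 149  36 134 116 138 115
   94 148 166  67]
 [130 130 131 131 132 135  78  45 115 134 127 129 146  33 133 121 124  87
   68 105 116  36]
 [131 131 130 131 132 134 119 100 127 134 125 132 146  33 134 132 101  80
   81  86  54  20]
 [130 127 132 131 131 131 134 127 133 133 115 121 147  32 136 116  84  81
   84  89  35  23]
 [128 124 129 130 131 130 128 130 133 133 119 123 146  34 138  87  80  83
   87  92  32  27]
 [127 125 127 121 131 130 127 130 130 121 117 131 144  32 123  79  82  84
   68  73  33  25]
 [127 128 129  99 133 131 130 129 129 145 111 131 143  76  90  80  83  86
   74  52  51  29
[... 939 characters left out ...]
49  17  22  36  98 111 106  96 107 108  96 104 108 154  23  30  34
   43 114 139 135]
 [ 78  17  23  25  57 113 104 103  96 106 108  96  98 152 190  51  34  37
   33  87 142 136]
 [ 36  23  25  25  55 114 104 103 100 103 105  98  95 181 172  53  35  39
   34  71 146 137]
 [ 47  23  29  24  33  90 113 110 106 106 105 102 156 167 112  35  38  38
   34  42 145 137]
 [ 52  25  28  28  22  45  78  82  88 104  88  85 136 107  36  34  40  37
   29  54 146 137]
 [ 79  33  25  29  28  24  21  32  48  70  49  45  44  31  34  39  37  33
   32  76 143 135]
 [ 84  51  26  28  32  27  27  25  22  21  24  21  24  38  38  35  30  25
   64 126 138 133]]
[255.17049219 183.40996888]
[255.11505578 180.61381106]
```

View pics/over.png

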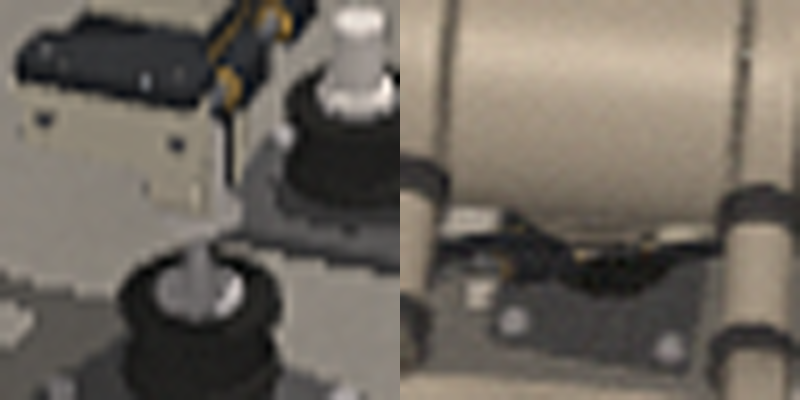

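The picture shows the flange hanging centred above the axle in scene: right flange edge ~260.3, axle column ~255.3, tip as projected at (255.2,183.4). Lining up looks good to about 1 mm, so I'll lower gently and feel for it.

```bash
python3 -m crank '[{"linear":[0.3,-0.05,-0.02],"delta_rot":[0,0,0],"fingers":0},{"linear":[0.3,0,0],"delta_rot":[0,0,0],"fingers":0},{"linear":[0.3,0,0],"delta_rot":[0,0,0],"fingers":0},{"linear":[0.2,0,0],"delta_rot":[0,0,0],"fingers":0},{"linear":[0,0,0],"delta_rot":[0,0,0],"fingers":0}]'
python3 -m crank '[{"linear":[0.1,0,0],"delta_rot":[0,0,0],"fingers":0},{"linear":[0.1,0,0],"delta_rot":[0,0,0],"fingers":0},{"linear":[0.1,0,0],"delta_rot":[0,0,0],"fingers":0},{"linear":[0.1,0,0],"delta_rot":[0,0,0],"fingers":0},{"linear":[0,0,0],"delta_rot":[0,0,0],"fingers":0}]'
python3 -c "
from h import *
go((547.1,36.7,125.8),99)"
```

```text
time: 8.3
tool_pos: [546.9, 36.7, 127.1]
tcp_rot: [-1.736, 1.57, -1.578]
contact_force: [0.2, 0.0, -0.5]
grip_width: 23.1
time: 8.8
tool_pos: [547.1, 36.6, 123.4]
tcp_rot: [-0.87, 1.57, -0.712]
contact_force: [0.4, 0.3, 0.3]
grip_width: 23.4
t 8.8 tcp [547.05  36.65 123.41] F [0.43 0.28 0.32] w 23.42 x-axis [ 6.e-04 -5.e-04 -1.e+00] jaw deg 99.07 j6 -1.8
linear cm [-0.239  0.004  0.006]
rotvec deg 99 [0.07 0.03 0.03]
rotvec deg 279 [-1.7993e+02 -5.0000e-02  5.0000e-02]
```

```bash
for i in 1; do python3 -m crank '[{"linear":[0.1,0,0],"delta_rot":[0,0,0],"fingers":0},{"linear":[0.1,0,0],"delta_rot":[0,0,0],"fingers":0},{"linear":[0.1,0,0],"delta_rot":[0,0,0],"fingers":0},{"linear":[0,0,0],"delta_rot":[0,0,0],"fingers":0},{"linear":[0,0,0],"delta_rot":[0,0,0],"fingers":0}]'; done
python3 -m crank '[{"linear":[0.1,0,0],"delta_rot":[0,0,0],"fingers":0},{"linear":[0.1,0,0],"delta_rot":[0,0,0],"fingers":0},{"linear":[0.1,0,0],"delta_rot":[0,0,0],"fingers":0},{"linear":[0,0,0],"delta_rot":[0,0,0],"fingers":0},{"linear":[0,0,0],"delta_rot":[0,0,0],"fingers":0}]'
```

```text
time: 9.3
tool_pos: [547.2, 36.5, 120.6]
tcp_rot: [-0.717, 1.57, -0.559]
contact_force: [0.9, -1.3, -0.3]
grip_width: 23.4
time: 9.8
tool_pos: [547.4, 36.3, 117.7]
tcp_rot: [-0.735, 1.569, -0.577]
contact_force: [1.2, -3.6, 0.7]
grip_width: 23.3
```

```bash
python3 -m crank '[{"linear":[0,-0.05,0.02],"delta_rot":[0,0,0],"fingers":0},{"linear":[0,0,0],"delta_rot":[0,0,0],"fingers":0},{"linear":[0,0,0],"delta_rot":[0,0,0],"fingers":0},{"linear":[0,0,0],"delta_rot":[0,0,0],"fingers":0},{"linear":[0,0,0],"delta_rot":[0,0,0],"fingers":0}]'
python3 -m crank '[{"linear":[0.1,0,0],"delta_rot":[0,0,0],"fingers":0},{"linear":[0.1,0,0],"delta_rot":[0,0,0],"fingers":0},{"linear":[0,0,0],"delta_rot":[0,0,0],"fingers":0},{"linear":[0,0,0],"delta_rot":[0,0,0],"fingers":0},{"linear":[0,0,0],"delta_rot":[0,0,0],"fingers":0}]'
```

```text
time: 10.3
tool_pos: [547.4, 36.2, 117.6]
tcp_rot: [-0.648, 1.57, -0.49]
contact_force: [1.5, -1.6, 1.7]
grip_width: 23.1
time: 10.8
tool_pos: [547.5, 35.9, 115.5]
tcp_rot: [-0.885, 1.569, -0.727]
contact_force: [1.0, -5.3, 2.5]
grip_width: 23.2
```

```bash
python3 -m crank '[{"linear":[0,-0.1,0.02],"delta_rot":[0,0,0],"fingers":0},{"linear":[0,0,0],"delta_rot":[0,0,0],"fingers":0},{"linear":[0,0,0],"delta_rot":[0,0,0],"fingers":0},{"linear":[0,0,0],"delta_rot":[0,0,0],"fingers":0},{"linear":[0,0,0],"delta_rot":[0,0,0],"fingers":0}]'
python3 -m crank '[{"linear":[0.1,0,0],"delta_rot":[0,0,0],"fingers":0},{"linear":[0.1,0,0],"delta_rot":[0,0,0],"fingers":0},{"linear":[0,0,0],"delta_rot":[0,0,0],"fingers":0},{"linear":[0,0,0],"delta_rot":[0,0,0],"fingers":0},{"linear":[0,0,0],"delta_rot":[0,0,0],"fingers":0}]'
```

```text
time: 11.3
tool_pos: [547.6, 35.4, 115.4]
tcp_rot: [-0.714, 1.57, -0.555]
contact_force: [0.2, -1.6, 0.3]
grip_width: 23.2
time: 11.8
tool_pos: [547.8, 35.2, 113.8]
tcp_rot: [-0.65, 1.57, -0.491]
contact_force: [0.2, -2.4, 5.4]
grip_width: 23.2
```

```bash
python3 -m crank '[{"linear":[0.05,-0.04,0],"delta_rot":[0,0,0],"fingers":0},{"linear":[0.05,0,0],"delta_rot":[0,0,0],"fingers":0},{"linear":[0.05,0,0],"delta_rot":[0,0,0],"fingers":0},{"linear":[0.05,0,0],"delta_rot":[0,0,0],"fingers":0},{"linear":[0,0,0],"delta_rot":[0,0,0],"fingers":0}]'
python3 -m crank '[{"linear":[0.05,0,0],"delta_rot":[0,0,0],"fingers":0},{"linear":[0.05,0,0],"delta_rot":[0,0,0],"fingers":0},{"linear":[0.05,0,0],"delta_rot":[0,0,0],"fingers":0},{"linear":[0,0,0],"delta_rot":[0,0,0],"fingers":0},{"linear":[0,0,0],"delta_rot":[0,0,0],"fingers":0}]'
python3 -c "
from h import *
go((547.8,35.2,100),99)"
```

```text
time: 12.3
tool_pos: [547.9, 35.1, 112.0]
tcp_rot: [-0.217, 1.57, -0.059]
contact_force: [-1.4, -0.2, 6.6]
grip_width: 23.1
time: 12.8
tool_pos: [547.9, 35.1, 110.5]
tcp_rot: [-0.212, 1.57, -0.054]
contact_force: [-1.2, -0.7, 7.9]
grip_width: 23.3
t 12.8 tcp [547.9   35.13 110.51] F [-1.2  -0.67  7.95] w 23.33 x-axis [ 1.3e-03 -1.0e-04 -1.0e+00] jaw deg 99.07 j6 -1.8
linear cm [ 1.051  0.009 -0.01 ]
rotvec deg 99 [0.07 0.07 0.02]
rotvec deg 279 [-1.7993e+02 -2.0000e-02  1.1000e-01]
```

```bash
python3 -m crank '[{"linear":[0.02,0,0],"delta_rot":[0,0,0],"fingers":0},{"linear":[0.02,0,0],"delta_rot":[0,0,0],"fingers":0},{"linear":[0.02,0,0],"delta_rot":[0,0,0],"fingers":0},{"linear":[0,0,0],"delta_rot":[0,0,0],"fingers":0},{"linear":[0,0,0],"delta_rot":[0,0,0],"fingers":0}]'
python3 -m crank '[{"linear":[0.02,0,0],"delta_rot":[0,0,0],"fingers":0},{"linear":[0.02,0,0],"delta_rot":[0,0,0],"fingers":0},{"linear":[0.02,0,0],"delta_rot":[0,0,0],"fingers":0},{"linear":[0,0,0],"delta_rot":[0,0,0],"fingers":0},{"linear":[0,0,0],"delta_rot":[0,0,0],"fingers":0}]'
```

```text
time: 13.3
tool_pos: [547.9, 35.2, 110.0]
tcp_rot: [-0.192, 1.569, -0.034]
contact_force: [-1.0, -2.0, 7.6]
grip_width: 23.6
time: 13.8
tool_pos: [548.0, 35.2, 109.4]
tcp_rot: [-0.197, 1.569, -0.039]
contact_force: [-1.0, -1.1, 9.0]
grip_width: 23.1
```

```bash
python3 -m crank '[{"linear":[0.03,0,0],"delta_rot":[0,0,0],"fingers":0},{"linear":[0.03,0,0],"delta_rot":[0,0,0],"fingers":0},{"linear":[0.03,0,0],"delta_rot":[0,0,0],"fingers":0},{"linear":[0,0,0],"delta_rot":[0,0,0],"fingers":0},{"linear":[0,0,0],"delta_rot":[0,0,0],"fingers":0}]'
```

```text
time: 14.3
tool_pos: [548.0, 35.1, 108.5]
tcp_rot: [-0.205, 1.569, -0.047]
contact_force: [-1.2, -0.8, 8.1]
grip_width: 23.3
```

```bash
python3 -m crank '[{"linear":[0.03,0,0],"delta_rot":[0,0,0],"fingers":0},{"linear":[0.03,0,0],"delta_rot":[0,0,0],"fingers":0},{"linear":[0.03,0,0],"delta_rot":[0,0,0],"fingers":0},{"linear":[0,0,0],"delta_rot":[0,0,0],"fingers":0},{"linear":[0,0,0],"delta_rot":[0,0,0],"fingers":0}]'
```

```text
time: 14.8
tool_pos: [547.9, 35.1, 107.6]
tcp_rot: [-0.21, 1.569, -0.051]
contact_force: [-1.1, -0.6, 7.7]
grip_width: 23.2
```

```bash
python3 -m crank '[{"linear":[0.03,0,0],"delta_rot":[0,0,0],"fingers":0},{"linear":[0.03,0,0],"delta_rot":[0,0,0],"fingers":0},{"linear":[0.02,0,0],"delta_rot":[0,0,0],"fingers":0},{"linear":[0,0,0],"delta_rot":[0,0,0],"fingers":0},{"linear":[0,0,0],"delta_rot":[0,0,0],"fingers":0}]'
```

```text
time: 15.3
tool_pos: [548.0, 35.2, 106.8]
tcp_rot: [-0.19, 1.569, -0.032]
contact_force: [-1.8, -1.0, 8.1]
grip_width: 23.3
```

```bash
python3 -m crank '[{"linear":[0.03,0,0],"delta_rot":[0,0,0],"fingers":0},{"linear":[0.03,0,0],"delta_rot":[0,0,0],"fingers":0},{"linear":[0.03,0,0],"delta_rot":[0,0,0],"fingers":0},{"linear":[0,0,0],"delta_rot":[0,0,0],"fingers":0},{"linear":[0,0,0],"delta_rot":[0,0,0],"fingers":0}]'
```

```text
time: 15.8
tool_pos: [547.9, 35.1, 105.9]
tcp_rot: [-0.2, 1.569, -0.041]
contact_force: [-1.2, -0.7, 8.2]
grip_width: 23.3
```

```bash
python3 -m crank '[{"linear":[0.03,0,0],"delta_rot":[0,0,0],"fingers":0},{"linear":[0.03,0,0],"delta_rot":[0,0,0],"fingers":0},{"linear":[0,0,0],"delta_rot":[0,0,0],"fingers":0},{"linear":[0,0,0],"delta_rot":[0,0,0],"fingers":0},{"linear":[0,0,0],"delta_rot":[0,0,0],"fingers":0}]'
```

```text
time: 16.3
tool_pos: [547.9, 35.2, 105.3]
tcp_rot: [-0.191, 1.569, -0.033]
contact_force: [-1.6, -1.9, 8.4]
grip_width: 23.2
```

```bash
python3 -m crank '[{"linear":[0.03,0,0],"delta_rot":[0,0,0],"fingers":0},{"linear":[0.03,0,0],"delta_rot":[0,0,0],"fingers":0},{"linear":[0.02,0,0],"delta_rot":[0,0,0],"fingers":0},{"linear":[0,0,0],"delta_rot":[0,0,0],"fingers":0},{"linear":[0,0,0],"delta_rot":[0,0,0],"fingers":0}]'
```

```text
time: 16.8
tool_pos: [548.0, 35.1, 104.5]
tcp_rot: [-0.189, 1.569, -0.031]
contact_force: [-0.9, -1.2, 7.2]
grip_width: 23.4
```

```bash
python3 -m crank '[{"linear":[0.03,0,0],"delta_rot":[0,0,0],"fingers":0},{"linear":[0.03,0,0],"delta_rot":[0,0,0],"fingers":0},{"linear":[0.02,0,0],"delta_rot":[0,0,0],"fingers":0},{"linear":[0,0,0],"delta_rot":[0,0,0],"fingers":0},{"linear":[0,0,0],"delta_rot":[0,0,0],"fingers":0}]'
```

```text
time: 17.3
tool_pos: [548.0, 35.2, 103.8]
tcp_rot: [-0.198, 1.569, -0.04]
contact_force: [-1.7, 0.0, 8.3]
grip_width: 23.2
```

```bash
python3 -m crank '[{"linear":[0.03,0,0],"delta_rot":[0,0,0],"fingers":0},{"linear":[0.03,0,0],"delta_rot":[0,0,0],"fingers":0},{"linear":[0.02,0,0],"delta_rot":[0,0,0],"fingers":0},{"linear":[0,0,0],"delta_rot":[0,0,0],"fingers":0},{"linear":[0,0,0],"delta_rot":[0,0,0],"fingers":0}]'
```

```text
time: 17.8
tool_pos: [548.0, 35.2, 103.2]
tcp_rot: [-0.215, 1.569, -0.057]
contact_force: [-2.2, -0.7, 10.1]
grip_width: 22.6
```

```bash
python3 -m crank '[{"linear":[0.02,0,0],"delta_rot":[0,0,0],"fingers":0},{"linear":[0.02,0,0],"delta_rot":[0,0,0],"fingers":0},{"linear":[0,0,0],"delta_rot":[0,0,0],"fingers":0},{"linear":[0,0,0],"delta_rot":[0,0,0],"fingers":0},{"linear":[0,0,0],"delta_rot":[0,0,0],"fingers":0}]'
```

```text
time: 18.3
tool_pos: [548.0, 35.2, 103.0]
tcp_rot: [-0.224, 1.569, -0.066]
contact_force: [-2.4, -0.5, 11.9]
grip_width: 23.3
```

Firm contact is building. Small steps from here.

```bash
python3 -m crank '[{"linear":[0.02,0,0],"delta_rot":[0,0,0],"fingers":0},{"linear":[0.02,0,0],"delta_rot":[0,0,0],"fingers":0},{"linear":[0,0,0],"delta_rot":[0,0,0],"fingers":0},{"linear":[0,0,0],"delta_rot":[0,0,0],"fingers":0},{"linear":[0,0,0],"delta_rot":[0,0,0],"fingers":0}]'
```

```text
time: 18.8
tool_pos: [548.0, 35.2, 102.9]
tcp_rot: [-0.214, 1.569, -0.056]
contact_force: [-2.9, -1.1, 14.2]
grip_width: 23.7
```

```bash
python3 -m crank '[{"linear":[0.02,0,0],"delta_rot":[0,0,0],"fingers":0},{"linear":[0.02,0,0],"delta_rot":[0,0,0],"fingers":0},{"linear":[0.01,0,0],"delta_rot":[0,0,0],"fingers":0},{"linear":[0,0,0],"delta_rot":[0,0,0],"fingers":0},{"linear":[0,0,0],"delta_rot":[0,0,0],"fingers":0}]'
```

```text
time: 19.3
tool_pos: [548.0, 35.2, 102.6]
tcp_rot: [-0.216, 1.569, -0.058]
contact_force: [-5.0, -0.2, 15.9]
grip_width: 23.4
```

```bash
python3 -m crank '[{"linear":[0.02,0,-0.03],"delta_rot":[0,0,0],"fingers":0},{"linear":[0.02,0,0],"delta_rot":[0,0,0],"fingers":0},{"linear":[0.01,0,0],"delta_rot":[0,0,0],"fingers":0},{"linear":[0,0,0],"delta_rot":[0,0,0],"fingers":0},{"linear":[0,0,0],"delta_rot":[0,0,0],"fingers":0}]'
```

```text
time: 19.8
tool_pos: [548.0, 35.2, 102.5]
tcp_rot: [-0.197, 1.568, -0.039]
contact_force: [-4.0, 0.9, 18.0]
grip_width: 23.0
```

```bash
python3 -m crank '[{"linear":[0.02,0,-0.03],"delta_rot":[0,0,0],"fingers":0},{"linear":[0.01,0,0],"delta_rot":[0,0,0],"fingers":0},{"linear":[0,0,0],"delta_rot":[0,0,0],"fingers":0},{"linear":[0,0,0],"delta_rot":[0,0,0],"fingers":0},{"linear":[0,0,0],"delta_rot":[0,0,0],"fingers":0}]'
python3 -c "
from h import *
from plant import bot
go((548,35.2,102),99);print(bot.get_obs()['moment'])"
```

```text
time: 20.3
tool_pos: [548.0, 35.1, 102.4]
tcp_rot: [-0.186, 1.567, -0.028]
contact_force: [-4.4, 0.2, 19.1]
grip_width: 23.4
t 20.3 tcp [547.96  35.14 102.43] F [-4.41  0.25 19.08] w 23.37 x-axis [ 3.7e-03 -1.0e-04 -1.0e+00] jaw deg 99.07 j6 -1.8
linear cm [0.043 0.005 0.005]
rotvec deg 99 [0.07 0.21 0.04]
rotvec deg 279 [-1.7993e+02 -6.0000e-02  3.2000e-01]
[0.03132953 0.72031473 0.01206612]
```

Push is 19.1 N vertically, inside 18–22. Release and look.

```bash
python3 -m crank '[{"linear":[0,0,0],"delta_rot":[0,0,0],"fingers":0.5},{"linear":[0,0,0],"delta_rot":[0,0,0],"fingers":0.5},{"linear":[0,0,0],"delta_rot":[0,0,0],"fingers":0.5},{"linear":[0,0,0],"delta_rot":[0,0,0],"fingers":0.5},{"linear":[0,0,0],"delta_rot":[0,0,0],"fingers":0.5}]'
python3 -m crank '[{"linear":[-1,0,0],"delta_rot":[0,0,0],"fingers":0.5},{"linear":[-2,0,0],"delta_rot":[0,0,0],"fingers":0.5},{"linear":[-3,0,0],"delta_rot":[0,0,0],"fingers":0.5},{"linear":[-3,0,0],"delta_rot":[0,0,0],"fingers":0.5},{"linear":[-3,0,0],"delta_rot":[0,0,0],"fingers":0.5}]'
python3 -m crank '[{"linear":[0,-3,-1],"delta_rot":[0,0,0],"fingers":0.5},{"linear":[0,-4,-1],"delta_rot":[0,0,0],"fingers":0.5},{"linear":[0,-4,-1],"delta_rot":[0,0,0],"fingers":0.5},{"linear":[0,-4,-1],"delta_rot":[0,0,0],"fingers":0.5},{"linear":[0,-4,-1],"delta_rot":[0,0,0],"fingers":0.5}]'
python3 -m crank '[{"linear":[0,-3,-1],"delta_rot":[0,0,0],"fingers":0.5},{"linear":[0,-3,-1],"delta_rot":[0,0,0],"fingers":0.5},{"linear":[0,-1,0],"delta_rot":[0,0,0],"fingers":0.5},{"linear":[0,0,0],"delta_rot":[0,0,0],"fingers":0.5},{"linear":[0,0,0],"delta_rot":[0,0,0],"fingers":0.5}]'
python3 - <<'E'
from h import *
from plant import capture
s=capture("scene");t=capture("top");np.savez("scene2.npz",**s);np.savez("top2.npz",**t)
cr=lambda i,x,y:cv2.resize(i[y:y+48,x:x+48],(400,400),interpolation=cv2.INTER_CUBIC)
cv2.imwrite("pics/end.png",np.vstack([np.hstack([cr(s["image"],240,155),cr(t["image"],226,168)]),cv2.resize(s["image"][140:300,120:440],(800,400))])[:600])
for th in(190,215,235):print(th,blobs(s,245,170,22,25,th),blobs(t,240,184,22,20,th))
E
```

```text
time: 20.8
tool_pos: [547.0, 34.8, 99.8]
tcp_rot: [-1.807, 1.57, -1.649]
contact_force: [0.1, 0.8, 0.4]
grip_width: 45.9
time: 21.3
tool_pos: [547.0, 34.8, 222.2]
tcp_rot: [-0.506, 1.569, -0.347]
contact_force: [1.3, -0.1, 0.9]
grip_width: 46.0
time: 21.8
tool_pos: [527.4, -162.2, 221.3]
tcp_rot: [-0.586, 1.569, -0.427]
contact_force: [1.7, 0.3, -0.4]
grip_width: 46.0
time: 22.3
tool_pos: [519.2, -232.0, 220.5]
tcp_rot: [-0.034, 1.57, 0.125]
contact_force: [-0.1, -0.6, -1.2]
grip_width: 46.0
190 [[255.43, 179.68, np.float64(17.4), 6.1, 3.8], [257.18, 189.6, np.float64(11.8), 7.8, 4.5]] [[250.82, 192.02, np.float64(68.5), 10.5, 9.6]]
215 [[255.41, 179.63, np.float64(10.9), 5.6, 2.6], [259.34, 188.63, np.float64(3.2), 1.5, 3.0]] [[250.74, 191.83, np.float64(60.4), 10.1, 9.0]]
235 [] [[250.66, 191.7, np.float64(52.4), 9.9, 8.5]]
```

View pics/end.png

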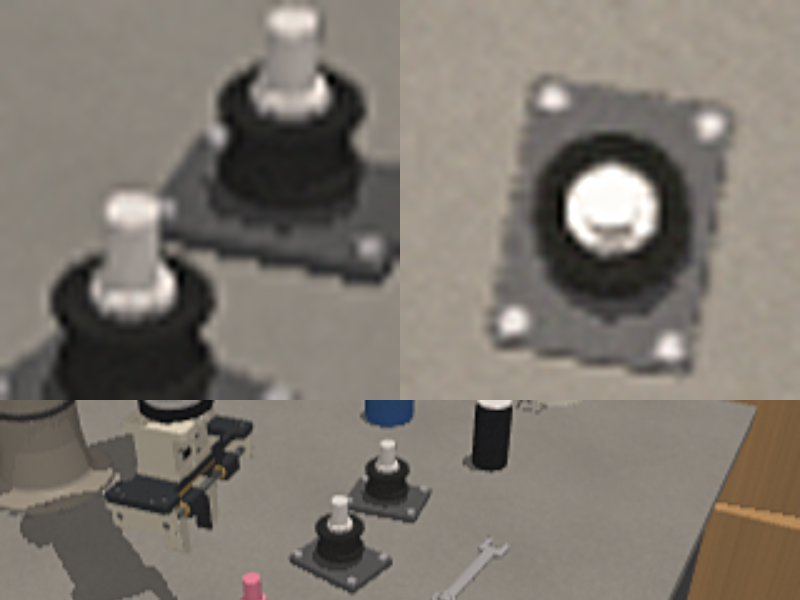

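The picture shows the cap upright with its flange flat on the hub (scene top at (255.4,179.7), flange at about (256,189)), the gripper well clear, and everything else in place. Handing in.

```bash
python3 -c "
from h import *
s,t=load('scene2'),load('top2')
print(tri(s,(255.42,179.66),t,(250.66,191.2)))
from plant import workorder;print(workorder.close_job())"
```

```text
(array([547.82891199,  36.84320576, 107.52163028]), np.float64(0.6696919339223348))
the job is handed in; nothing more can be done
None
```

I took the small bare-metal cap from the tray and pushed it down the bare axle until it was firm against the roller hub. I then let go, moved the arm clear and handed the job in at about 22 s. No verdict was reported.

- **Force:** sliding took 7–10 N. It then rose steadily to 19.1 N of vertical push, inside the 18–22 N window. That leaves roughly 11 N on the hub itself, by subtracting the teeth's share. The hub force was not measured directly.
- **Seating:** the last picture shows the cap upright with its flange flat on the hub. The cap top measured 107.5 mm above the bench from two views. That fits a hub at about 68 mm: the camera gave 67.5 mm and feel gave about 68.6 mm.
- **Disagreements:** by feel the axle was near (548.0, 35.2), while the first camera estimate was (547, 36.7). I corrected sideways during insertion. The final camera reading of the cap top was (547.8, 36.8), within the 2 mm calibration error. A sideways force of about 4.4 N remained while pressing and was gone after release.
- **Not checked:** matching the bracket's bolts across the two views failed, so I did not use them for two-view measurement. I judged that the other objects had not moved from the pictures and the low forces, and did not measure each one.

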